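# Switch the ball sorter to its green tray and release the balls

### The arm

A 6-joint arm with a two-finger parallel gripper is mounted at the origin on the work surface. World frame = base frame: x ahead of the robot, y to its left, z up, the work surface at z = 0. Lengths are in m, angles in rad, forces in N, time in s.
With the tool pointing down it reaches from about 0.25 to 0.725 m from the base axis. Payload 4 kg.
Tool frame: the origin (TCP) lies where the fingers leave the gripper's body, on its centre line; the fingertips stand 73 mm ahead of it and the grasp point (between the pads) lies 54 mm ahead of it (bot.tips_ahead is the z of the fingertips in the tool frame, in m); z points along the fingers, y is the direction in which the jaws open and shut (so a half turn about z gives the same grasp; the last joint's range is limited). The gripper opens to 85 mm and grips with 20 to 120 N. Pads are 22 mm wide; open, the fingers measure 114 mm over their backs; the gripper's body (76 mm by 85 mm) begins 54 mm behind the grasp point. The pads swing forward as they close: fully open they stand 13 mm farther back than shut.
Start: joints at [-1.284, 0.241, 0.005, 1.335, 0, 1.571], TCP at [0.141, -0.48, 0.304] pointing down, gripper open.
Joint ranges: [-2.72, 2.72], [-1.05, 1.87], [-1.09, 1.28], [-1.99, 2.15], [-1.42, 1.44], [-3.14, 3.14]. Speed limits (rad/s): [2.79, 2.79, 3.14, 3.14, 3.14, 3.14].

### API

Orientations are given as a unit quaternion [x, y, z, w].
In Python, from workcell import readout, camera, get_calibration, order, bot gives the robot as it stands.
- The arm moves only by the tool send_rows, never from a script. Its argument "moves" is a list of rows, each a list of 3 entries, a list of its own where there are three numbers: the shift along the tool's x, y, z in mm, then the turn, a rotation vector about the tool's x, y, z in rad, then the finger opening in mm, from 0 to 85.4. In form: [[[dx, dy, dz], [ax, ay, az], grip], ...]. A call has 1 to 12 rows; each row is the pose to reach, as a shift and turn from the pose measured when the call began, along the tool's axes at that moment; what a row does not reach only later rows make up. A row lasts 1/12 s, in which the tool goes at most 41.7 mm and 7.16 degrees, less where a joint would pass 70% of its speed; a pose out of reach is approached as far as the arm can. A call with a gripper value outside its range is refused whole. The fingers move at their own pace and stop on an object; the grip force is fixed at half the most. Time passes only in rows, so rows that repeat a pose let the fingers close. It gives the time, the measured TCP pose, the force and the opening at its end, in the units of the state.
- readout.get_obs(): the state, without advancing time (a new reading comes with each control period).
- camera(name): name is "scene" or "top" or "wrist"; returns the picture (400x640x3 uint8, red, green, blue); there is no depth.
- get_calibration(name): a dict with "fx", "fy", "cx", "cy" (pixels), "k1" (the pictures are not rectified: a ray, as slopes to the right and down, at radius r is drawn at 1 + k1 r^2 times it, then the intrinsics apply), "R" (3x3) and "t" (3): a world point X has camera coordinates R X + t. Camera axes: x right, y down, z forward; pixel columns grow to the right and rows downward; lengths in m; the calibration is good to about 2 mm. A picture is of the moment at which its call begins: read the wrist's pose just before it. get_calibration takes no time and is no camera call; for the wrist camera it gives the pose at the moment of the call.
- order.job_done(): hands the job in, once; it reports no verdict.
The state is a dict: "clock": time; "joint_pos": joint angles; "joint_vel": joint speeds; "tau": joint torques, N m; "eef_pos": TCP position; "tool_rot": TCP orientation; "ft_force": force on the tool from outside, world axes, zero at the start; "ft_torque": the same for the moment, N m; "grip_width": finger opening in m.
Only numpy, scipy, OpenCV 4.12 (cv2) and the standard library are available. Lean on these libraries where they do the work, as an engineer would, in place of code of your own. Each camera call takes 0.05 s, during which the arm holds its last target. There are 200 camera calls.

### The job

The ball sorter on the bench is set to feed its blue tray. Press down the raised end of its yellow seesaw gate until the gate has rocked fully over and leads down to the green tray, and only then push the red release slide fully across, so that all three steel balls roll down into the green tray. Only press and push with the fingers: do not touch or lift the balls, and leave the other things on the bench where they are.

Things in the scene. Friction and masses are not known exactly. Their poses are not given: they have to be found in the camera images.
- sorter: the ball sorter, a fixed rig on an aluminium base plate; origin on the table under the middle of the gate's pivot. Its x axis points away from the robot (up the white feed lane, which falls towards the robot and ends over the middle of the gate), its y axis to the robot's left, z up; it is turned by up to about 0.45 rad. Rig 460 mm along y over both trays; feed lane along x from 16 to 160 mm, at most 165 mm high. A chute and a tray stand at each side: blue at +y, green at -y
- gate (a joint): tilt of the yellow seesaw gate (a trough 150 mm long along the sorter's y, on a pivot along the sorter's x at 95 mm height), rad, from -0.24 (stop: left, +y, end fully down, leads to the blue tray) to +0.24 (stop: right, -y, end fully down, leads to the green tray). Starts leaning to blue. Friction holds it wherever it is left; about 1 to 2 N on a press tab moves it
- right_tab (a point): centre of the upper face of the right press tab of the gate (black pad on a yellow plate, 48 mm along x, 42 mm along y, sticking out of the trough towards the robot), 54 mm to the right of the pivot and 18 mm above its axis; it tilts with the gate and falls by about 13 mm for each 0.24 rad. Nothing is below it but the base plate at 8 mm height
- left_tab (a point): the same point on the left press tab of the gate, 54 mm to the left of the pivot
- release (a joint): travel of the red release slide, m: 0 = its blade stands across the feed lane and holds the balls back, 0.045 = pushed fully across to the sorter's right (-y), lane open. Friction of 1.5 N, stays where it is left
- paddle (a point): centre of the outer (left, +y) face of the slide's red upright paddle, 40 mm wide along the sorter's x, 48 mm tall, 8 mm thick; this face is pushed in the sorter's -y direction. The space to its left is free (below it and towards the robot the blue chute, up to 95 mm high), and from the paddle's top a red bar runs right to the blade
- green_tray (a point): middle of the inner floor of the green tray, right of the sorter; inside 102 mm along x, 88 mm along y, walls 40 mm tall (85 mm on the far side); axes as the sorter's
- blue_tray (a point): the same point of the blue tray, left of the sorter
- ball1_center (a point): centre of steel ball 1 of 3, 22 mm in diameter, 43 g, queued in the feed lane behind the blade (ball 1 the lowest)
- ball2_center (a point): centre of steel ball 2 of 3, 22 mm in diameter, 43 g, queued in the feed lane behind the blade (ball 1 the lowest)
- ball3_center (a point): centre of steel ball 3 of 3, 22 mm in diameter, 43 g, queued in the feed lane behind the blade (ball 1 the lowest)
- solder_reel: grey reel 60 mm across and 32 mm tall, loose, in front of the sorter; origin at the centre of its underside
- driver: screwdriver 170 mm long lying in front of the sorter, loose; x along it; origin under its middle
- jar: small closed jar 44 mm across, 55 mm tall, loose, behind the blue tray; origin at the centre of its underside
- enclosure: grey box with a black knob, 80 x 55 x 44 mm, loose, behind the green tray; origin at the centre of its underside
- multimeter: black hand multimeter 150 x 78 x 40 mm lying on the bench, loose, on the left; origin at the centre of its underside
- mug: blue mug 80 mm across, 92 mm tall, loose, on the right; origin at the centre of its underside
- board: yellow circuit board 100 x 80 mm, 15 mm tall, loose, front right; origin at the centre of its underside

How it is judged:
On the way, in this order (a step that is already met when the one before it is completed fails the run):
1. the gate is rocked fully over to the green side (value of joint gate above 0.19 rad), for 0.2 s.
2. the release slide is pushed fully across (value of joint release above 0.037 m and value of joint gate above 0.19 rad), for 0.1 s.
At the end, for the whole second after the job is handed in: the gate leans to green (joint above 0.19 of 0.24 rad), the slide is across (above 37 of 45 mm) and all three balls lie inside the green tray (centres less than 40 mm above its floor) (all of step 2 and x of ball1_center in the frame of green_tray between -0.055 and 0.055 m and y of ball1_center in the frame of green_tray between -0.048 and 0.048 m and z of each of ball1_center, ball2_center, ball3_center in the frame of green_tray below 0.04 m and x of ball2_center in the frame of green_tray between -0.055 and 0.055 m and y of ball2_center in the frame of green_tray between -0.048 and 0.048 m and x of ball3_center in the frame of green_tray between -0.055 and 0.055 m and y of ball3_center in the frame of green_tray between -0.048 and 0.048 m); the robot touches nothing.
It fails at once if the robot touches a ball (contact force between any of the fingers, the arm and ball1 above 0.3 N or contact force between any of the fingers, the arm and ball2 above 0.3 N or contact force between any of the fingers, the arm and ball3 above 0.3 N).
It fails at once if a ball is lifted (height (world z) of any of ball1_center, ball2_center, ball3_center above 0.17 m).
It fails at once if another thing on the bench is moved by more than 20 mm (distance of any of solder_reel, driver, jar, enclosure, multimeter, mug, board from where it was at the start of the episode above 0.02 m).
It also fails if it takes over 40 s, if anything falls off the work surface, if the arm or the gripper's body presses on something with over 40 N, if the wrist force passes 120 N, or if a joint passes its speed limit or range.

## Working session

There is one attempt and no reset: what is moved stays moved. The work goes in short steps, Python scripts to look and compute and a tool call to move; the robot and the scene stay as the last step left them, time stands still between calls to the robot, and variables do not carry over. Pictures are saved under pics/ and viewed, about 8 in all and at most 12, crops included, and the job is handed in when it is done.

Besides the shell and the picture viewer there is one more tool, called after "Emit:" as a command line: name --argument value ..., lists and objects as JSON in quotes. send_rows: Moves the arm, as the interface text tells. Its arguments: {"type":"object","properties":{"moves":{"type":"array","items":{"type":"array"}}},"required":["moves"]}

```bash
mkdir -p pics; ls
python3 - <<'E'
from workcell import readout,camera,get_calibration,bot
import cv2
o=readout.get_obs();print(o)
for n in("scene","top"):
    im=camera(n);cv2.imwrite(f"pics/{n}0.png",im[:,:,::-1]);print(n,get_calibration(n))
print([a for a in dir(bot) if a[0]!='_'])
E
```

```text
pics
{'clock': 0.0, 'joint_pos': array([-1.28398579e+00,  2.41408935e-01,  3.69576991e-03,  1.33520114e+00,
       -2.95643067e-06,  1.57079934e+00]), 'joint_vel': array([-7.66746353e-05,  4.23186577e-04,  4.66903803e-04,  7.69749872e-04,
        6.40603211e-04,  2.75801210e-04]), 'tau': array([ 3.46980123e-04, -3.72321653e+01,  2.52405649e+01,  1.70132169e-02,
        3.12215416e-04,  2.27487874e-05]), 'eef_pos': array([ 0.14130712, -0.47910282,  0.30300396]), 'tool_rot': array([ 9.89734734e-01,  1.42912682e-01, -1.52809095e-04, -1.04790606e-03]), 'ft_force': array([ 0.21425879,  0.15301014, -0.46614808]), 'ft_torque': array([ 0.02590071, -0.02955169, -0.05712113]), 'grip_width': 0.0855097534702888}
scene {'fx': 499.6342543464999, 'fy': 499.6342543464999, 'cx': 309.23040612682865, 'cy': 204.76300934180435, 'k1': 0.04662638254136128, 'R': array([[ 0.87112737,  0.49053652,  0.02260579],
       [ 0.30304825, -0.50080977, -0.81077206],
       [-0.3863921 ,  0.71313638, -0.58492534]]), 't': array([-0.48327004, -0.10187162,  2.04031245])}
top {'fx': 393.1469289221933, 'fy': 393.1469289221933, 'cx': 324.78819949793433, 'cy': 201.73383327743758, 'k1': -0.019578942450770517, 'R': array([[-0.00458198, -0.99980023, -0.01945532],
       [-0.99464112,  0.00656612, -0.10317907],
       [ 0.1032862 ,  0.0188783 , -0.99447251]]), 't': array([-0.00414382,  0.56942124,  1.30055862])}
['Unreachable', 'tips_ahead']
```

View pics/scene0.png

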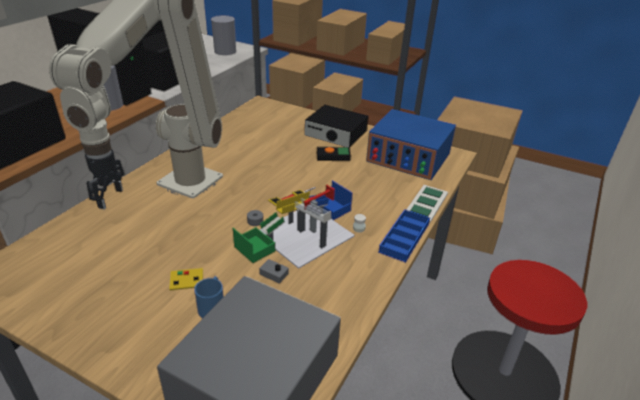

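View pics/top0.png

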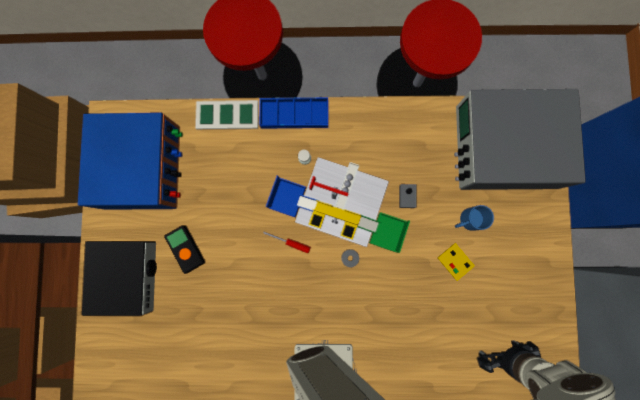

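The top view shows the rig at about (337,215), turned so that green is at (389,232) and blue at (289,197). I'll zoom in on it.

```bash
python3 - <<'E'
import cv2
im=cv2.imread("pics/top0.png")[148:268,260:420]
cv2.imwrite("pics/topz.png",cv2.resize(im,None,fx=5,fy=5,interpolation=cv2.INTER_CUBIC))
E
cat > h.py <<'E'
import numpy as np
from workcell import get_calibration
def proj(c,X):
    p=np.atleast_2d(X)@c["R"].T+c["t"]; s=p[:,:2]/p[:,2:]; s=s*(1+c["k1"]*(s**2).sum(1,keepdims=True))
    return s*[c["fx"],c["fy"]]+[c["cx"],c["cy"]]
def unproj(c,uv,z):
    s0=(np.array(uv,float)-[c["cx"],c["cy"]])/[c["fx"],c["fy"]]; s=s0.copy()
    for _ in range(10): s=s0/(1+c["k1"]*(s**2).sum())
    d=c["R"].T@np.r_[s,1]; o=-c["R"].T@c["t"]
    return o+d*(z-o[2])/d[2]
E
```

```text
(no output)
```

View pics/topz.png

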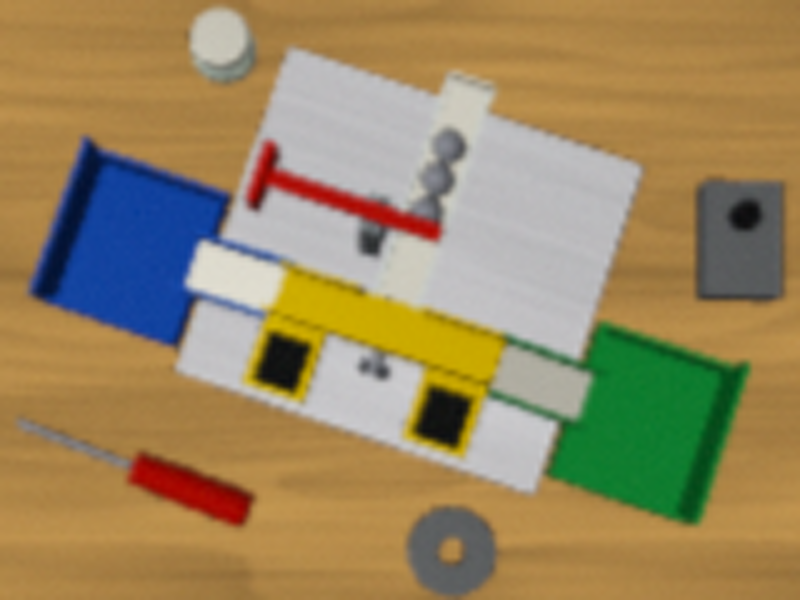

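The zoomed crop shows the left tab at (284,361), the right tab at (443,415), the paddle's top edge from (268,142) to (255,207), and the balls at about (450,145). I'll work out the rig pose from these.

Run:
```python
from h import *
c=get_calibration("top"); f=lambda u,v,z:unproj(c,(260+(u+.5)/5-.5,148+(v+.5)/5-.5),z)
L=f(284,361,.0997);R=f(443,415,.1253);print(L,R,np.linalg.norm((L-R)[:2]))
d=(L-R)[:2];print("yaw",np.arctan2(-d[0],d[1]))
for z in(.14,.165): print("paddle top",z,f(268,142,z),f(255,207,z),"blade end",f(438,232,z))
for p in[(290,48),(640,165),(535,492),(178,372)]:print("plate",f(*p,.008))
p=[f(*q,.008)[:2] for q in[(290,48),(640,165),(535,492),(178,372)]]
e=(p[0]-p[1]);print(np.arctan2(-e[0],e[1]));e=p[3]-p[2];print(np.arctan2(-e[0],e[1]))
print("lane end top",f(470,75,.16),"reel",f(452,550,.032))
```

```text
[0.50433696 0.01836277 0.0997    ] [ 0.46866966 -0.08157658  0.1253    ] 0.10611328611341077
yaw -0.3427991213190152
paddle top 0.14 [0.63895029 0.02640447 0.14      ] [0.59804662 0.03456498 0.14      ] blade end [ 0.58157265 -0.07909534  0.14      ]
paddle top 0.165 [0.6346821  0.02519084 0.165     ] [0.59462212 0.03318303 0.165     ] blade end [ 0.57848795 -0.07813289  0.165     ]
plate [0.72761933 0.01739023 0.008     ]
plate [ 0.64344451 -0.2238707   0.008     ]
plate [ 0.4196959 -0.148102   0.008    ]
plate [0.50250001 0.09475541 0.008     ]
-0.3356903804292094
-0.328596735125871
lane end top [ 0.67630892 -0.09903476  0.16      ] reel [ 0.3818349  -0.09035536  0.032     ]
```

Emit:
send_rows --moves '[[[35, -24, 0], [0, 0, -0.08], 0], [[70, -47, 0], [0, 0, -0.16], 0], [[106, -71, 0], [0, 0, -0.24], 0], [[141, -95, 0], [0, 0, -0.32], 0], [[176, -118, 0], [0, 0, -0.4], 0], [[212, -142, 0], [0, 0, -0.48], 0], [[247, -165, 0], [0, 0, -0.56], 0], [[282, -189, 0], [0, 0, -0.64], 0], [[318, -213, 0], [0, 0, -0.72], 0], [[353, -236, 0], [0, 0, -0.8], 0], [[388, -260, 0], [0, 0, -0.88], 0], [[410, -275, 0], [0, 0, -0.95], 0]]'

```text
clock: 1.1
eef_pos: [0.4579, -0.097, 0.3033]
tool_rot: [0.813, 0.582, 0.0, -0.001]
ft_force: [0.7, -0.1, -0.1]
grip_width: -0.0
```

Run:
```python
from h import *
from workcell import readout,camera
import cv2
from scipy.spatial.transform import Rotation as Ro
o=readout.get_obs();print(o["clock"],o["eef_pos"],o["joint_pos"],o["ft_force"],Ro.from_quat(o["tool_rot"]).as_matrix())
c=get_calibration("wrist");np.save("w1.npy",c,allow_pickle=True)
im=camera("wrist");cv2.imwrite("pics/w1.png",im[:,:,::-1])
print(-c["R"].T@c["t"])
```

```text
1.1 [ 0.4578508  -0.09698919  0.30331768] [-0.20970593  0.17838804 -0.07547558  1.31809585  0.00193796  1.68993162] [ 0.67468154 -0.14529881 -0.07014634] [[ 3.22948285e-01  9.46416328e-01 -7.34227155e-04]
 [ 9.46414928e-01 -3.22946149e-01  2.13763800e-03]
 [ 1.78597967e-03 -1.38523006e-03 -9.99997446e-01]]
[ 0.47895345 -0.03603293  0.37483507]
```

View pics/w1.png

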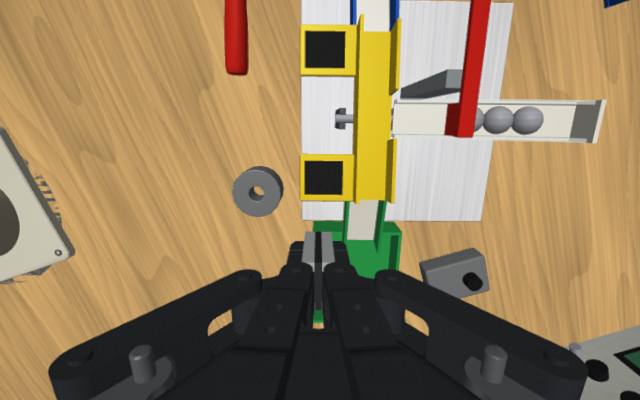

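The wrist view shows the right tab pad at (323,178), the left pad at (325,49), the red bar's free end at (461,134) and the pivot pin at (342,118).

Run:
```python
from h import *
c=np.load("w1.npy",allow_pickle=True).item()
R=unproj(c,(323,178),.1253);L=unproj(c,(325,49),.0997);print(R,L,np.linalg.norm((R-L)[:2]))
d=(L-R)[:2];print(np.arctan2(-d[0],d[1]))
for z in(.14,.165):
  for p in[(447,136),(475,136),(470,0),(491,0)]:print(z,p,unproj(c,p,z))
ys=d/np.linalg.norm(d); T=R[:2]-ys*.004
o=np.array([.45785,-.09699]);M=np.array([[.32295,.94642],[.94641,-.32295]])
print("press",T,"tool shift mm",1e3*(M.T@(T-o)))
```

```text
[ 0.46772371 -0.08277767  0.1253    ] [0.50438415 0.01947527 0.0997    ] 0.10862620757239909
-0.3442510110910689
0.14 (447, 136) [ 0.57242802 -0.07961063  0.14      ]
0.14 (475, 136) [ 0.59374891 -0.08676946  0.14      ]
0.14 (470, 0) [0.60963352 0.00911255 0.14      ]
0.14 (491, 0) [0.62416376 0.00441462 0.14      ]
0.165 (447, 136) [ 0.56247694 -0.07497145  0.165     ]
0.165 (475, 136) [ 0.58152805 -0.08136816  0.165     ]
0.165 (470, 0) [0.59572162 0.00430647 0.165     ]
0.165 (491, 0) [6.08705008e-01 1.08662460e-04 1.65000000e-01]
press [ 0.46637374 -0.08654299] tool shift mm [12.63990101  4.69317422]
```

Emit:
send_rows --moves '[[[13, 5, 30], [0, 0, 0], 0], [[13, 5, 65], [0, 0, 0], 0], [[13, 5, 95], [0, 0, 0], 0], [[13, 5, 103], [0, 0, 0], 0], [[13, 5, 108], [0, 0, 0], 0], [[13, 5, 113], [0, 0, 0], 0], [[13, 5, 118], [0, 0, 0], 0], [[13, 5, 122], [0, 0, 0], 0], [[13, 5, 125], [0, 0, 0], 0], [[13, 5, 127], [0, 0, 0], 0], [[13, 5, 127], [0, 0, 0], 0]]'

```text
clock: 2.07
eef_pos: [0.4711, -0.0821, 0.1767]
tool_rot: [0.811, 0.585, 0.003, -0.001]
ft_force: [-0.4, -2.3, 0.5]
grip_width: -0.0
```

Emit:
send_rows --moves '[[[-2, 0, 1], [0, 0, 0], 0], [[-4, 0, 2], [0, 0, 0], 0], [[-5, 0, 3], [0, 0, 0], 0], [[-5, 0, 3], [0, 0, 0], 0]]'

```text
clock: 2.4
eef_pos: [0.4702, -0.086, 0.1748]
tool_rot: [0.811, 0.585, 0.005, -0.001]
ft_force: [-0.7, 3.5, 7.7]
grip_width: -0.0002
```

Run:
```python
from h import *
from workcell import readout,camera
import cv2
o=readout.get_obs();print(o["clock"],o["eef_pos"],o["ft_force"])
c=get_calibration("wrist");np.save("w2.npy",c,allow_pickle=True)
im=camera("wrist");cv2.imwrite("pics/w2.png",im[:,:,::-1])
```

```text
2.4 [ 0.47015212 -0.085969    0.1747598 ] [-0.7266243   3.49226489  7.71215859]
```

View pics/w2.png

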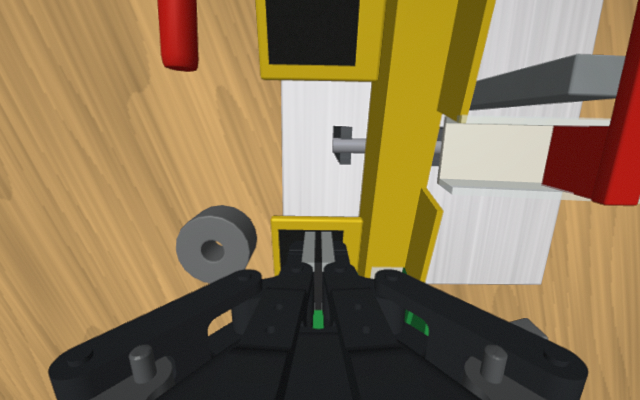

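Reaction is 7.7 N, and the left pad now stands up while the right one is down, so the gate is at its stop. I'll lift straight up and go look at the paddle.

Emit:
send_rows --moves '[[[0, 0, -20], [0, 0, 0], 0], [[0, 0, -55], [0, 0, 0], 0], [[0, 0, -95], [0, 0, 0], 0], [[0, 0, -135], [0, 0, 0], 0], [[10, 20, -150], [0, 0, 0], 0], [[25, 50, -150], [0, 0, 0], 0], [[40, 80, -150], [0, 0, 0], 0], [[50, 100, -150], [0, 0, 0], 0], [[50, 100, -150], [0, 0, 0], 0], [[50, 100, -150], [0, 0, 0], 0]]'

```text
clock: 3.28
eef_pos: [0.5802, -0.071, 0.3241]
tool_rot: [0.811, 0.585, 0.004, -0.002]
ft_force: [-1.0, 0.3, -0.2]
grip_width: -0.0003
```

Run:
```python
from h import *
from workcell import readout,camera
import cv2
from scipy.spatial.transform import Rotation as Ro
o=readout.get_obs();print(o["clock"],o["eef_pos"],o["joint_pos"],o["ft_force"],Ro.from_quat(o["tool_rot"]).as_matrix())
c=get_calibration("wrist");np.save("w3.npy",c,allow_pickle=True)
im=camera("wrist");cv2.imwrite("pics/w3.png",im[:,:,::-1])
```

```text
3.2833 [ 0.58015454 -0.07095333  0.32408855] [-0.12529588  0.4039038   0.2864307   1.45043187  0.0091115   1.76577752] [-1.03115499  0.26509192 -0.24578883] [[ 0.31479802  0.94915022  0.0040072 ]
 [ 0.94911115 -0.3148217   0.00867863]
 [ 0.00949888  0.00107126 -0.99995431]]
```

View pics/w3.png

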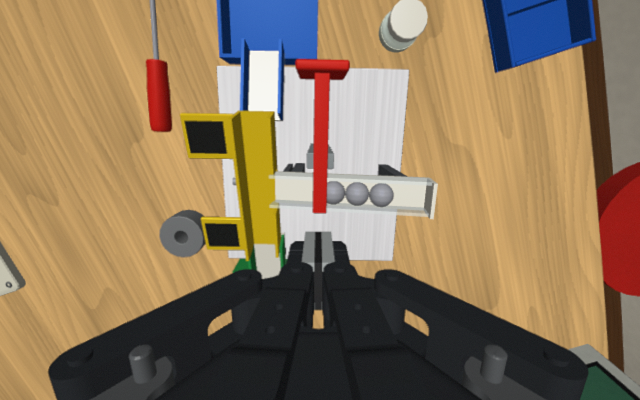

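The wrist view shows the gate leaning to green. The paddle's top runs from (297,63) to (349,63), with its outer edge at row 60. I'll triangulate it with the top view.

Run:
```python
from h import *
from scipy.optimize import least_squares as ls
c=np.load("w3.npy",allow_pickle=True).item();t=get_calibration("top")
g=lambda u,v:np.array([260+(u+.5)/5-.5,148+(v+.5)/5-.5])
for w,k in[((349,63),(268,142)),((297,63),(255,207)),((323,63),(262,175)),((320,213),(438,232))]:
    r=ls(lambda X:np.r_[proj(c,X)[0]-w,(proj(t,X)[0]-g(*k))],[.6,0,.15]);print(r.x,r.cost)
for z in(.15,.165):
  a,b=unproj(c,(349,60),z),unproj(c,(297,60),z);print(z,a,b,np.linalg.norm(a-b))
L=unproj(c,(206,137),.1253);R=unproj(c,(222,235),.0997);print(L,R,np.linalg.norm((L-R)[:2]))
d=(L-R);print(np.arctan2(-d[0],d[1]))
P=(L+R)[:2]/2; ys=np.array([.336,.942]);ys/=np.linalg.norm(ys)
print("mid",P)
```

```text
[0.63925392 0.02634181 0.14598472] 0.09675317966358939
[0.59980729 0.03751739 0.15424345] 1.5225875483038722
[0.61888157 0.03136427 0.1539603 ] 0.6484894369352163
[ 0.57988939 -0.07926818  0.16496419] 0.18610431446361902
0.15 [0.63934811 0.02785191 0.15      ] [0.60073978 0.04061654 0.15      ] 0.04066372346674116
0.165 [0.63697562 0.02552757 0.165     ] [0.60072039 0.03751423 0.165     ] 0.03818536237585161
[0.50027429 0.01067128 0.1253    ] [ 0.46504936 -0.08905239  0.0997    ] 0.10576202762474712
-0.33954525927004053
mid [ 0.48266183 -0.03919056]
```

Emit:
send_rows --moves '[[[38, 2, 0], [0, 0, 0.018], 0], [[78, 4, 0], [0, 0, 0.018], 0], [[118, 5, 0], [0, 0, 0.018], 0], [[150, 6, 0], [0, 0, 0.018], 0], [[158, 6, 10], [0, 0, 0.018], 0], [[158, 6, 40], [0, 0, 0.018], 0], [[158, 6, 75], [0, 0, 0.018], 0], [[158, 6, 105], [0, 0, 0.018], 0], [[158, 6, 125], [0, 0, 0.018], 0], [[158, 6, 130], [0, 0, 0.018], 0], [[158, 6, 130], [0, 0, 0.018], 0], [[158, 6, 130], [0, 0, 0.018], 0]]'

```text
clock: 4.33
eef_pos: [0.6354, 0.0774, 0.1972]
tool_rot: [0.816, 0.577, 0.005, -0.002]
ft_force: [-0.8, -0.2, 0.9]
grip_width: 0.0001
```

Run:
```python
from h import *
from workcell import readout,camera
import cv2
from scipy.spatial.transform import Rotation as Ro
o=readout.get_obs();M=Ro.from_quat(o["tool_rot"]).as_matrix();print(o["clock"],o["eef_pos"],o["ft_force"],M)
tip=o["eef_pos"]+M[:,2]*.073;ys=np.array([.332,.943,0])
print("tip",tip,"gap along ys",(tip-[.6198,.0338,0])@ys-.011,"offset xs",(tip-[.6198,.0338,0])@[.943,-.332,0])
im=cv2.cvtColor(camera("top"),4)[148:268,260:420]
cv2.imwrite("pics/t2.png",cv2.resize(im,None,fx=4,fy=4,interpolation=2))
```

```text
4.3333 [0.63535282 0.07740942 0.19723416] [-0.83175102 -0.18542679  0.90250941] [[ 0.33297961  0.94292058  0.00503663]
 [ 0.94288298 -0.33301241  0.00862633]
 [ 0.0098112   0.00187656 -0.99995011]]
tip [0.6357205  0.07803914 0.1242378 ] gap along ys 0.03600311454644907 offset xs 0.0003256333254728153
```

View pics/t2.png

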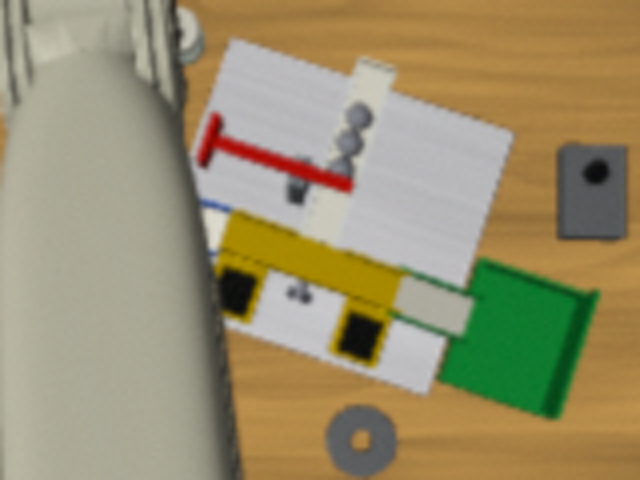

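The top view shows the slide still closed with all three balls held, and the gate leaning to green. The fingertips are 36 mm to the left of the paddle, so I'll push now.

Emit:
send_rows --moves '[[[-15, 0, 0], [0, 0, 0], 0], [[-28, 0, 0], [0, 0, 0], 0], [[-35, 0, 0], [0, 0, 0], 0], [[-42, 0, 0], [0, 0, 0], 0], [[-49, 0, 0], [0, 0, 0], 0], [[-56, 0, 0], [0, 0, 0], 0], [[-63, 0, 0], [0, 0, 0], 0], [[-70, 0, 0], [0, 0, 0], 0], [[-76, 0, 0], [0, 0, 0], 0], [[-80, 0, 0], [0, 0, 0], 0], [[-81, 0, 0], [0, 0, 0], 0], [[-81, 0, 0], [0, 0, 0], 0]]'

```text
clock: 5.38
eef_pos: [0.6092, 0.0012, 0.1974]
tool_rot: [0.816, 0.577, 0.006, -0.002]
ft_force: [0.9, 2.3, 1.7]
grip_width: -0.0002
```

Emit:
send_rows --moves '[[[-2, 0, 0], [0, 0, 0], 0], [[-4, 0, 0], [0, 0, 0], 0], [[-4, 0, 0], [0, 0, 0], 0], [[-4, 0, 0], [0, 0, 0], 0]]'

```text
clock: 5.72
eef_pos: [0.609, 0.0007, 0.1976]
tool_rot: [0.815, 0.579, 0.009, -0.003]
ft_force: [3.6, 11.3, -0.1]
grip_width: -0.0005
```

The force rose to about 12 N with no further motion, so the slide is at its stop. I'll back off, rise clear and look.

Emit:
send_rows --moves '[[[10, 0, 0], [0, 0, 0], 0], [[35, 0, 0], [0, 0, 0], 0], [[60, 0, 0], [0, 0, 0], 0], [[60, 0, -30], [0, 0, 0], 0], [[60, 0, -70], [0, 0, 0], 0], [[60, 0, -110], [0, 0, 0], 0], [[60, 0, -130], [0, 0, 0], 0], [[90, 0, -130], [0, 0, 0], 0], [[90, 0, -130], [0, 0, 0], 0], [[90, 0, -130], [0, 0, 0], 0], [[90, 0, -130], [0, 0, 0], 0], [[90, 0, -130], [0, 0, 0], 0]]'

```text
clock: 6.72
eef_pos: [0.6368, 0.0831, 0.3278]
tool_rot: [0.816, 0.579, 0.007, -0.004]
ft_force: [0.0, 0.1, 0.3]
grip_width: 0.0002
```

Run:
```python
from workcell import readout,camera
import cv2,numpy as np
o=readout.get_obs();print(o["clock"],o["eef_pos"],o["ft_force"])
a=cv2.cvtColor(camera("top"),4)[148:268,260:420]
b=cv2.cvtColor(camera("scene"),4)[170:290,220:380]
cv2.imwrite("pics/end.png",np.hstack([cv2.resize(i,None,fx=2.5,fy=2.5,interpolation=2) for i in(a,b)]))
```

```text
6.7167 [0.63677681 0.08314968 0.32782993] [0.04234742 0.11002022 0.25492838]
```

View pics/end.png

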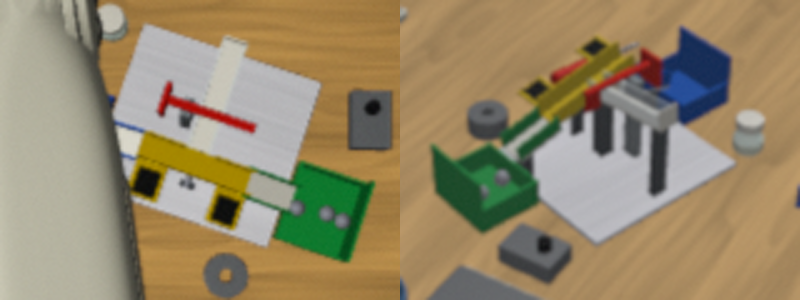

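The lane is empty and the slide is across. Two balls are in the tray at (326,213) and (341,220), and the third at (297,208) is near the chute mouth. I'll wait a second and look again.

Emit:
send_rows --moves '[[[0, 0, 0], [0, 0, 0], 0], [[0, 0, 0], [0, 0, 0], 0], [[0, 0, 0], [0, 0, 0], 0], [[0, 0, 0], [0, 0, 0], 0], [[0, 0, 0], [0, 0, 0], 0], [[0, 0, 0], [0, 0, 0], 0], [[0, 0, 0], [0, 0, 0], 0], [[0, 0, 0], [0, 0, 0], 0], [[0, 0, 0], [0, 0, 0], 0], [[0, 0, 0], [0, 0, 0], 0], [[0, 0, 0], [0, 0, 0], 0], [[0, 0, 0], [0, 0, 0], 0]]'

```text
clock: 7.82
eef_pos: [0.6369, 0.083, 0.3283]
tool_rot: [0.816, 0.578, 0.008, -0.004]
ft_force: [-0.6, 0.1, -0.0]
grip_width: 0.0001
```

Run:
```python
from workcell import readout,camera
import cv2,numpy as np
print(readout.get_obs()["clock"])
a=cv2.cvtColor(camera("top"),4)[193:263,340:420]
b=cv2.cvtColor(camera("scene"),4)[200:270,220:300]
cv2.imwrite("pics/end2.png",np.hstack([cv2.resize(i,None,fx=5,fy=5,interpolation=2) for i in(a,b)]))
```

```text
7.8167
```

View pics/end2.png

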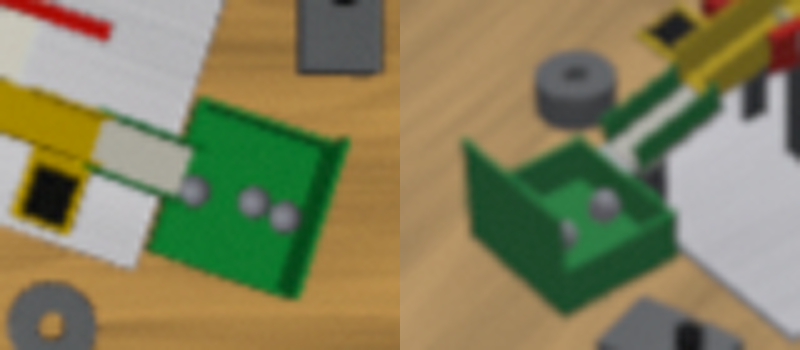

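The third ball has stayed still at crop (195,190). I'll check whether it lies on the tray floor by comparing against the tray's corners and the scene view.

Run:
```python
from h import *
t=get_calibration("top");s=get_calibration("scene")
g=lambda u,v:(340+(u+.5)/5-.5,193+(v+.5)/5-.5)
xs=np.array([.943,-.333]);ys=np.array([.333,.943])
O=np.array([.4827,-.0392])
f=lambda p:np.array([(p[:2]-O)@xs,(p[:2]-O)@ys])
for n,p in dict(a=(195,190),b=(254,202),c=(284,217)).items():
  for z in(.015,.03,.05,.07):
    X=unproj(t,g(*p),z);q=proj(s,X)[0];print(n,z,X.round(4),"rig",f(X).round(4),"scene crop",((q-[220,200])*5+[400,0]).round())
for p,z in[((148,248),.04),((293,298),.04),((346,140),.085),((200,98),.085)]:print("corner",f(unproj(t,g(*p),z)).round(4))
```

```text
a 0.015 [ 0.4714 -0.1889  0.015 ] rig [ 0.0392 -0.1449] scene crop [606. 204.]
a 0.03 [ 0.471  -0.1871  0.03  ] rig [ 0.0382 -0.1434] scene crop [606. 185.]
a 0.05 [ 0.4704 -0.1848  0.05  ] rig [ 0.0369 -0.1414] scene crop [606. 160.]
a 0.07 [ 0.4698 -0.1824  0.07  ] rig [ 0.0355 -0.1394] scene crop [606. 135.]
b 0.015 [ 0.4631 -0.2286  0.015 ] rig [ 0.0446 -0.1851] scene crop [563. 232.]
b 0.03 [ 0.4627 -0.2264  0.03  ] rig [ 0.0435 -0.1832] scene crop [563. 213.]
b 0.05 [ 0.4623 -0.2234  0.05  ] rig [ 0.0421 -0.1805] scene crop [564. 188.]
b 0.07 [ 0.4618 -0.2205  0.07  ] rig [ 0.0407 -0.1779] scene crop [564. 162.]
c 0.015 [ 0.4529 -0.2486  0.015 ] rig [ 0.0416 -0.2074] scene crop [533. 244.]
c 0.03 [ 0.4526 -0.2462  0.03  ] rig [ 0.0406 -0.2052] scene crop [534. 225.]
c 0.05 [ 0.4523 -0.2429  0.05  ] rig [ 0.0392 -0.2022] scene crop [534. 199.]
c 0.07 [ 0.452  -0.2397  0.07  ] rig [ 0.0378 -0.1993] scene crop [535. 173.]
corner [-0.0091 -0.1251]
corner [-0.0089 -0.226 ]
corner [ 0.0967 -0.2193]
corner [ 0.0918 -0.1222]
```

All three balls are at floor height inside the tray. Ball a matches the scene view only at z = 15 mm, and is about 37 mm from the tray middle in y, within the 48 mm allowed. I'll hand it in.

```bash
python3 -c "
from workcell import order
print(order.job_done())"
```

```text
the job is handed in; nothing more can be done
None
```

The job is handed in at about 7.9 s of the 40 s allowed; no verdict is reported. I pressed the gate's right tab down to its stop (7.7 N reaction), then pushed the paddle fully across to its stop (about 12 N, no further motion). All three balls rolled into the green tray, and I backed the arm clear.

**Gate and slide:** the last pictures show the gate leaning to green, the slide across and the feed lane empty. I judged both joints from force and pictures, since their values cannot be read directly.

**Balls:** all three were seen in the green tray from the top camera. Two match the scene view at floor height. The third is hidden behind the tray wall there, so its height is not confirmed by a second view. The ball nearest the chute is about 37 mm from the tray's middle (limit 48 mm) and did not move for a second before I handed in.

**Arm and other things:** the wrist force was near zero at the end. The loose things I could see in the end views looked unmoved; I did not check all of them.

**Disagreement:** during the press the arm stood about 5 mm off its commanded sideways position, and I corrected for this before pressing the last few millimetres.

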